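# Unclamp the blue massage wand and stand it in the UV steriliser tray

## Task

Loosen the clamp that holds the blue-handled massage wand by turning its wing knob (one of the two knobs has a reverse thread and nobody knows which, so feel both ways), then lift the wand out and stand it upright, foot down, on the floor of the steriliser's pulled-out tray. Set it down without dropping it, leave the red wand in its clamp, and do not push the other things about.

Things in the scene. Friction and masses are not known exactly. Their poses are not given: they have to be found in the camera images.
- stand: grey board 210 x 290 x 12 mm, fixed, with two look-alike white clamps 90 mm wide at y = +70 and -70 mm. Origin on the table, midway between the clamps; x away from the robot, y to the left clamp, z up. Each has a wing knob on a sloped face towards the robot and a wand's seat behind. One clamp loosens clockwise, the other anticlockwise (looking down on the knob); which stands left changes.
- knob_left (a point): on the left knob's turning axis, mid-wing at grip height, 32 mm from the sloped face; axes as the stand's, does not turn. The axis leans 35 degrees from vertical towards the stand's -x (knob top nearer the robot). Wing: black bar 56 mm long, 12 mm thick, 12 to 40 mm above the face along the axis; when tight its length runs straight up the slope, its flat faces looking to the stand's +y and -y.
- knob_right (a point): the same point of the right knob. Both start tight: one way the knob is blocked dead, the other way it turns with a light drag of 0.05 N m, stays where it is left, and draws the clamp's two jaws apart, 7.5 mm each per rad, up to an end stop 1.5 rad from tight; 1.2 rad is enough to free the wand.
- seat_left (a point): centre of the left clamp's seat, 42 mm above the table (stand's x = +30, y = +70 mm), axes as the stand's; a wand stands here. Two steel jaws close over its foot from both y sides, 18 mm apart when tight (the foot is trapped), 40 mm when fully open. White bridges in front and behind leave 36 mm in x. Jaws and bridges reach 70 mm above the table.
- seat_right (a point): the same point of the right clamp (stand's y = -70 mm)
- wand_blue: the wand to be moved: blue handle 16 mm in diameter, white foot disc 26 mm in diameter and 10 mm high, steel ball 24 mm in diameter on top, 102 mm tall in all (handle from 10 to 80 mm, ball centre at 90 mm), about 80 g. Origin: centre of the foot's underside, z along the handle towards the ball. It starts standing in the left or the right clamp.
- wand_red: the same wand with a red handle, standing in the other clamp; it stays there
- steriliser: ivory UV steriliser cabinet, fixed, with its shallow metal tray pulled out. Origin: on the table, under the centre of the tray. y points from the tray to the cabinet, whose front face lies at y = +115 mm and is 220 mm high and 420 mm wide. The tray measures 260 (x) x 160 (y) mm inside; its flat floor lies 20 mm and its rim 42 mm above the table.
- pot: white cream pot with black lid, 44 mm in diameter, 45 mm tall, standing somewhere in the tray; origin at the centre of its underside
- bottle: amber bottle, 56 mm in diameter, 150 mm tall, bystander; origin at the centre of its underside
- jar: green glass jar, 70 mm in diameter, 70 mm tall, bystander; origin at the centre of its underside
- bowl: blue bowl, 100 mm in diameter, 45 mm tall, bystander; origin at the centre of its underside
- buffer: orange nail buffer block 30 x 95 x 28 mm, bystander; origin at the centre of its underside
- spatula: spatula 180 mm long lying on the table, bystander; origin at about its middle
Mind the look-alikes: they are no part of the job. Leave any purple look-alike of the wand_blue alone.

How it is judged:
By the outcome, as a careful person would: the job done as asked, in the order asked, and still so for the second after the job is handed in, with the robot touching nothing.
It also fails if it takes over 72 s, if anything falls off the work surface, if the arm or the gripper's body presses on something with over 40 N, if the wrist force passes 120 N, or if a joint passes its speed limit or range.

## Robot

A 7-joint arm with a two-finger parallel gripper is mounted at the origin on the work surface. World frame = base frame: x ahead of the robot, y to its left, z up, the work surface at z = 0. Lengths are in m, angles in degrees, forces in N, time in s.
With the tool pointing down it reaches from about 0.425 to 0.95 m from the base axis. Payload 4.7 kg.
Tool frame: the origin (TCP) lies between the finger pads; the fingertips stand 8 mm ahead of it and the grasp point (between the pads) lies 11 mm behind it (env.tip_reach is the distance from the TCP to the fingertips, in m); z points along the fingers, y is the line along which they close (so a half turn about z gives the same grasp; the last joint's range is limited). The gripper opens to 85 mm and grips with 20 to 120 N. Pads are 22 mm wide; open, the fingers measure 114 mm over their backs; the gripper's body (76 mm by 85 mm) begins 54 mm behind the grasp point. The pads swing forward as they close: fully open they stand 13 mm farther back than shut.
Start: joints at [72.485, 26.849, -2.785, 87.806, 1.381, 65.374, -4.715], TCP at [0.185, -0.649, 0.239] pointing down, gripper open.
Joint ranges: [-148.3, 148.3], [-19.14, 114.17], [-79.39, 73.82], [5.75, 140.21], [-59.74, 239.74], [12.07, 113.84], [-152.46, 152.46]. Speed limits (degrees/s): [147.25, 147.25, 180, 180, 180, 180, 180].

## Interface

Orientations are given as a 3x3 rotation matrix whose columns are the frame's x, y, z axes.
In Python, from cell import sensors, viewer, job, env gives the robot as it stands.
- The arm moves only by the tool send_rows, never from a script. Its argument "commands" is a list that holds one entry, the list of rows, each a list of 5 numbers: the shift along the tool's x, y, z in m, then the turn about the tool's z in rad, then the closure, from -1 (fully open) to 1 (shut). A call has exactly 10 rows; each row is the pose to reach, as a shift and turn from the pose commanded when the call began, along the tool's axes at that moment; what a row does not reach only later rows make up. A row lasts 1/12 s, in which the tool goes at most 41.7 mm and 7.16 degrees, less where a joint would pass 70% of its speed; a pose out of reach is approached as far as the arm can. A call with a gripper value outside its range is refused whole. The fingers move at their own pace and stop on an object; "grip_force" is the grip in N (left out, the last holds). Time passes only in rows, so rows that repeat a pose let the fingers close, or fill a call up. It gives the time, the measured TCP pose, the force, the opening and the grip force at its end, in the units of the state.
- sensors.get_obs(): the state, without advancing time (a new reading comes with each control period).
- viewer.camera(name): name is "side" or "top"; returns (picture, depth): 384x512x3 uint8, red, green, blue; 384x512 float32, m along the optical axis (not along the pixel's ray), 0 where there is no reading.
- viewer.camera_model(name): a dict with "intrinsics" (3x3 intrinsics, pixels), "extrinsics" (4x4, takes a point from world to camera coordinates). Camera axes: x right, y down, z forward; pixel columns grow to the right and rows downward; lengths in m; the calibration is good to about 2 mm. A picture is of the moment at which its call begins. camera_model takes no time and is no camera call.
- job.finish_job(): hands the job in; it is judged then, once.
The state is a dict: "time_s": time; "q": joint angles; "qvel": joint speeds; "joint_torque": joint torques, N m; "tcp_pos": TCP position; "eef_rot": TCP orientation; "ft_force": force on the tool from outside, world axes, zero at the start; "ft_torque": the same for the moment, N m; "width": opening from 0.0 (shut) to 1.0 (fully open); "grasp_force": force on a finger pad.
Only numpy, scipy, OpenCV 4.12 (cv2) and the standard library are available. Lean on these libraries where they do the work, as an engineer would, in place of code of your own. Each camera call takes 0.05 s, during which the arm holds its last target. There are 200 camera calls.

## Working session

There is one attempt and no reset: what is moved stays moved. The work goes in short steps, Python scripts to look and compute and a tool call to move; the robot and the scene stay as the last step left them, time stands still between calls to the robot, and variables do not carry over. Pictures are saved under pics/ and viewed, at most 10 in all, crops included, and the job is handed in when it is done.

Besides the shell and the picture viewer there is one more tool, called after "Emit:" as name([rows], argument=value, ...), one row to a line, values as JSON. send_rows: Moves the arm, as the interface text tells. Its arguments: {"type":"object","properties":{"commands":{"type":"array"},"grip_force":{"type":"number"}},"required":["commands"]}

```bash
ls; mkdir -p pics; cat > h.py <<'E'
import numpy as np, cv2
from cell import sensors, viewer, job, env
def snap(n):
    p,d=viewer.camera(n); np.savez(f'pics/{n}.npz',p=p,d=d); return p,d
def cloud(n,d):
    m=viewer.camera_model(n);K=m['intrinsics'];E=np.linalg.inv(m['extrinsics'])
    v,u=np.mgrid[:d.shape[0],:d.shape[1]]
    c=np.stack([(u-K[0,2])/K[0,0]*d,(v-K[1,2])/K[1,1]*d,d,np.ones_like(d)],-1)
    return (c@E.T)[...,:3]
def proj(n,P):
    m=viewer.camera_model(n);c=m['extrinsics'][:3]@np.append(P,1);q=m['intrinsics']@c;return q[:2]/q[2]
E
python3 - <<'E'
from h import *
for n in('top','side'):
    p,d=snap(n);m=viewer.camera_model(n)
    print(n,np.linalg.inv(m['extrinsics']).round(3).tolist(),m['intrinsics'][0,0])
    cv2.imwrite(f'pics/{n}0.png',cv2.resize(p[...,::-1],(800,600),interpolation=cv2.INTER_CUBIC))
print(sensors.get_obs(),env.tip_reach)
E
```

```text
pics
top [[-0.011, -0.993, 0.114, 0.445], [-1.0, 0.011, 0.001, -0.07], [-0.003, -0.114, -0.993, 1.585], [0.0, 0.0, 0.0, 1.0]] 467.70029751594643
side [[-0.997, -0.062, 0.054, 0.556], [-0.082, 0.676, -0.732, 0.646], [0.009, -0.734, -0.679, 0.735], [0.0, 0.0, 0.0, 1.0]] 374.02391978403267
{'time_s': 0.1, 'q': array([72.48516668, 26.89143525, -2.7829673 , 87.86671921,  1.38086704,
       65.37722495, -4.71539536]), 'qvel': array([-0.06248591, -0.12650973, -0.00028795, -0.15806438,  0.03244584,
       -0.00300826,  0.08755713]), 'joint_torque': array([ 7.59930517e-04, -5.11514139e+01, -4.65095672e-02, -2.38389748e+01,
        1.08928586e-02,  4.40430682e-03, -1.31596877e-05]), 'tcp_pos': array([ 0.1843152 , -0.6488081 ,  0.23838218]), 'eef_rot': array([[ 9.61934597e-01,  2.73279199e-01, -5.57335230e-04],
       [ 2.73279757e-01, -9.61933119e-01,  1.68765549e-03],
       [-7.49180746e-05, -1.77572264e-03, -9.99998421e-01]]), 'ft_force': array([ 0.41521813, -0.35409639, -0.94430827]), 'ft_torque': array([-0.02088537,  0.03298508, -0.02595989]), 'grasp_force': 0.0, 'width': 1.0013944422403882} 0.008
```

View pics/top0.png

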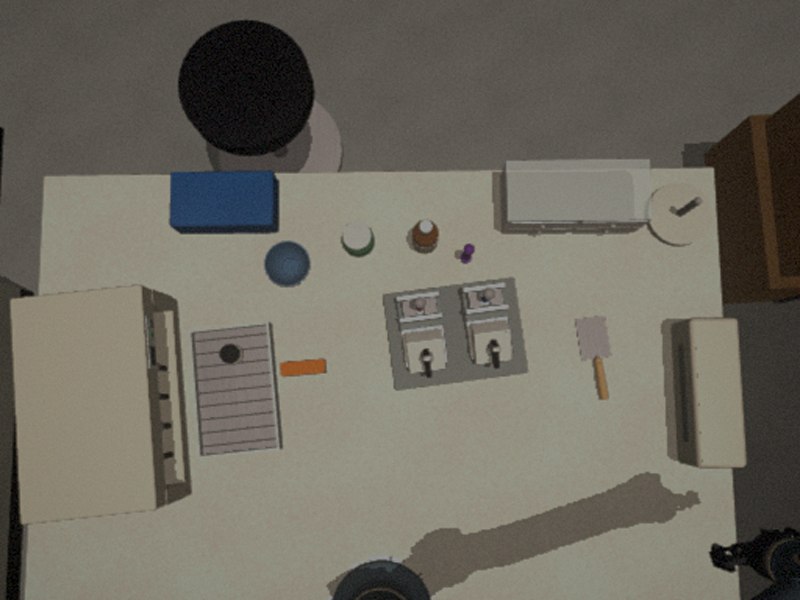

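View pics/side0.png

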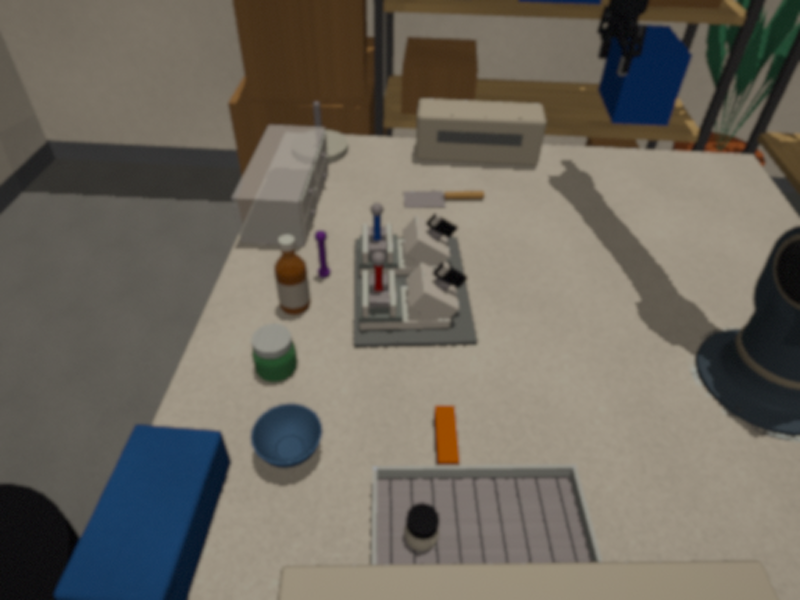

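The top view shows the stand centred near (455,333), with its right clamp at (488,325) and left clamp at (422,335), and knobs at (493,350) and (427,362). The tray is at (237,390) with the pot at (230,353), and the orange buffer is at (303,367).

There are three wand-like things in the side view: blue handle at (377,225), red at (379,275) and purple at (322,255). The purple one stands loose off the stand. The blue one fits the description because it stands in the far clamp, which is the right one (y = -70). I'll measure next and confirm it in a crop.

```bash
cat >> h.py <<'E'
def ray(n,uv,z):
    m=viewer.camera_model(n);E=np.linalg.inv(m['extrinsics']);K=m['intrinsics']
    r=E[:3,:3]@np.linalg.inv(K)@np.array([uv[0],uv[1],1.]);o=E[:3,3];return o+r*(z-o[2])/r[2]
E
python3 - <<'E'
from h import *
T=np.load('pics/top.npz');p,d=T['p'],T['d'];C=cloud('top',d)
print('table z',np.median(C[270:290,250:330,2]))
hsv=cv2.cvtColor(p,cv2.COLOR_RGB2HSV)
# board: grey region; whole stand footprint = z>6mm in window
w=np.zeros(d.shape,bool);w[170:255,240:345]=1
m=(w&(C[...,2]>0.006)).astype(np.uint8)
n,l,s,c=cv2.connectedComponentsWithStats(m);k=1+s[1:,4].argmax();print(s[k],c[k])
P=C[(l==k)];low=P[P[:,2]<0.02]
print('lowz',np.median(low[:,2]),len(low))
# grey mask
ys,xs=np.nonzero(l==k)
pts=np.array([ray('top',(x,y),0.012)[:2] for x,y in zip(xs,ys) if C[y,x,2]<0.025],np.float32)
r=cv2.minAreaRect(pts*1000);print('rect',r, (cv2.boxPoints(r)).tolist())
# balls, knobs
for nm in('top','side'):
    q=np.load(f'pics/{nm}.npz');pp,dd=q['p'],q['d'];Cc=cloud(nm,dd);h=cv2.cvtColor(pp,cv2.COLOR_RGB2HSV)
    near=(abs(Cc[...,0]-0.55)<0.2)&(abs(Cc[...,1]+0.19)<0.2)&(Cc[...,2]>0.03)&(Cc[...,2]<.2)
    for name,mask in dict(black=h[...,2]<45,blue=(h[...,0]>100)&(h[...,0]<125)&(h[...,1]>120),red=((h[...,0]<8)|(h[...,0]>172))&(h[...,1]>150),hi=Cc[...,2]>.105).items():
        n,l,s,c=cv2.connectedComponentsWithStats((mask&near).astype(np.uint8))
        for k in range(1,n):
            if s[k,4]>8: print(nm,name,s[k].tolist(),c[k].round(1),np.median(Cc[l==k],0).round(3),Cc[l==k].max(0).round(3))
# tray, pot
w=(abs(C[...,0]-.5)<.3)&(C[...,1]>.12)&(C[...,1]<.5)
for name,m in dict(rim=(C[...,2]>.012)&(C[...,2]<.055),black=(hsv[...,2]<60)&(C[...,2]>.03),orange=(hsv[...,0]<20)&(hsv[...,1]>150)).items():
    n,l,s,c=cv2.connectedComponentsWithStats((m&w).astype(np.uint8))
    for k in range(1,n):
        if s[k,4]>60:
            Q=C[l==k];rr=cv2.minAreaRect((Q[:,:2]*1000).astype(np.float32));print(name,s[k],Q.mean(0).round(3),rr)
for nm,a in(('top',(150,260,235,345)),('side',(120,225,210,320))):
    pp=np.load(f'pics/{nm}.npz')['p'][a[0]:a[1],a[2]:a[3]];cv2.imwrite(f'pics/{nm}c.png',cv2.resize(pp[...,::-1],(400,400),interpolation=cv2.INTER_CUBIC))
cv2.imwrite('pics/crop.png',np.hstack([cv2.imread('pics/topc.png'),cv2.imread('pics/sidec.png')]))
E
```

```text
table z -0.0008760269188268222
[ 245  178   93   72 5141] [290.82921611 213.14394087]
lowz 0.011541759614628999 2346
rect ((585.2074584960938, -163.51023864746094), (209.48526000976562, 295.6747741699219), 6.946564674377441) [[463.35369873046875, -29.426025390625], [499.11370849609375, -322.9303283691406], [707.0612182617188, -297.5944519042969], [671.3012084960938, -4.09014892578125]]
top black [315, 226, 4, 9, 23] [316.7 230. ] [ 0.522 -0.24   0.099] [ 0.535 -0.234  0.111]
top black [272, 232, 3, 9, 19] [273.2 235.7] [ 0.505 -0.101  0.099] [ 0.517 -0.097  0.114]
top hi [309, 184, 8, 8, 47] [312.6 187.6] [ 0.652 -0.226  0.14 ] [ 0.665 -0.214  0.148]
top hi [265, 190, 8, 8, 48] [268.3 193.5] [ 0.635 -0.086  0.14 ] [ 0.647 -0.077  0.147]
top hi [315, 218, 5, 12, 41] [317.  223.3] [ 0.543 -0.239  0.111] [ 0.56  -0.233  0.122]
top hi [271, 224, 5, 10, 34] [272.9 228.5] [ 0.527 -0.101  0.114] [ 0.542 -0.094  0.125]
side black [277, 141, 14, 10, 81] [283.7 145.7] [ 0.527 -0.235  0.092] [ 0.547 -0.231  0.109]
side black [281, 172, 16, 11, 103] [289.7 177.5] [ 0.509 -0.096  0.092] [ 0.532 -
[... 755 characters left out ...]
((455.16400146484375, 439.8281555175781), (417.68023681640625, 46.20872497558594), 5.578867435455322)
rim [ 121  206   60   88 4203] [0.466 0.307 0.023] ((469.0789794921875, 309.75164794921875), (270.65069580078125, 181.437744140625), 5.718015193939209)
rim [179 230  28  11 250] [0.514 0.164 0.027] ((514.1185913085938, 165.28005981445312), (29.985994338989258, 92.07819366455078), 4.8075032234191895)
black [141 221  12  12 110] [0.543 0.31  0.064] ((543.307373046875, 309.9706115722656), (37.03536605834961, 34.26585006713867), 48.37700271606445)
orange [180 230  27  11 225] [0.515 0.163 0.027] ((514.5335083007812, 163.69052124023438), (28.088132858276367, 88.77388763427734), 4.576278209686279)
```

View pics/crop.png

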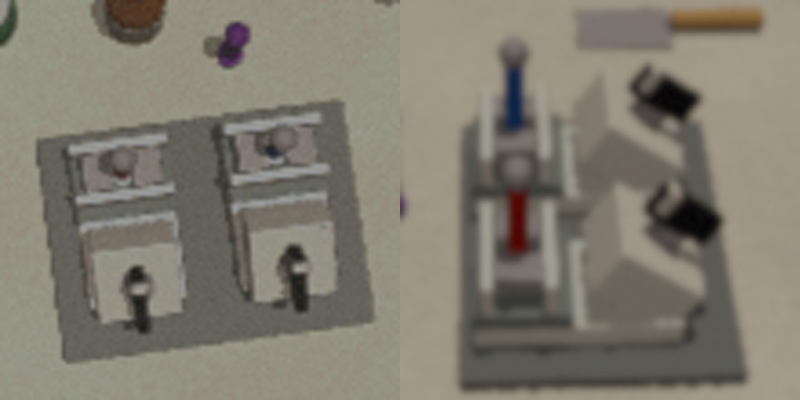

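The enlarged crop confirms it: the blue wand stands in the right-hand clamp (side crop (513,95)), red is in the left clamp (515,215), and purple is off the stand at (233,45) in the top crop. The right knob is the one to turn.

```bash
python3 - <<'E'
from h import *
g=lambda v:np.round(v,4).tolist()
bl=ray('top',(268.3,193.5),.135);br=ray('top',(312.6,187.6),.135)
print('balls top ray',g(bl),g(br)); 
e=bl-br;yaw=np.arctan2(-e[0],e[1]);print('yaw',np.degrees(yaw),np.linalg.norm(e))
yaw=np.radians(6.95)
ex=np.array([np.cos(yaw),np.sin(yaw),0]);ey=np.array([-np.sin(yaw),np.cos(yaw),0]);z=np.array([0,0,1.])
print('origin from balls',g((bl+br)/2-.03*ex))
s,c=np.sin(np.radians(35)),np.cos(np.radians(35));a=c*z-s*ex;u=c*ex+s*z
for nm in('top','side'):
    q=np.load(f'pics/{nm}.npz');C=cloud(nm,q['d']);h=cv2.cvtColor(q['p'],cv2.COLOR_RGB2HSV)
    m=(abs(C[...,0]-.53)<.06)&(abs(C[...,1]+.235)<.04)&(C[...,2]>.07)&(h[...,2]<90)
    P=C[m];A=P@a;top=P[A>np.percentile(A,95)-.012]
    U=top@u;Y=top@ey;am=np.percentile(A,95)
    um=(np.percentile(U,2)+np.percentile(U,98))/2;ym=np.median(Y)
    k=um*u+ym*ey+(am-.008)*a
    print(nm,len(P),len(top),'A',g(np.percentile(A,[5,50,95,100])),'U',g(np.percentile(U,[2,98])),'Y',g(np.percentile(Y,[2,50,98])),'knob',g(k))
    o=(bl+br)/2-.03*ex;print(' knob in stand',g([(k-o)@ex,(k-o)@ey,k[2]]))
E
```

```text
balls top ray [0.6361, -0.087, 0.135] [0.6532, -0.2258, 0.135]
yaw 7.01954288123002 0.13989904545419474
origin from balls [0.6148, -0.16, 0.135]
top 84 48 A [-0.2333, -0.2031, -0.1958, -0.1926] U [0.4358, 0.4926] Y [-0.3082, -0.3024, -0.2972] knob [0.5301, -0.24, 0.0993]
 knob in stand [-0.0938, -0.0692, 0.0993]
side 163 66 A [-0.227, -0.2107, -0.1961, -0.1931] U [0.4387, 0.4904] Y [-0.3003, -0.2975, -0.2936] knob [0.53, -0.2351, 0.0993]
 knob in stand [-0.0933, -0.0643, 0.0993]
```

Emit:
send_rows([
  [[0.04,0,0,0,1],[0.08,-0.03,0,0,1],[0.12,-0.06,0,0,1],[0.16,-0.09,0,0,1],[0.2,-0.12,0,0,1],[0.24,-0.15,0,0,1],[0.28,-0.18,0,0,1],[0.32,-0.21,0,0,1],[0.36,-0.24,0,0,1],[0.38,-0.26,0,0,1]],
])

```text
time_s: 0.93
tcp_pos: [0.4494, -0.3371, 0.2391]
eef_rot: [[0.962, 0.273, -0.0], [0.273, -0.962, 0.0], [-0.0, -0.0, -1.0]]
ft_force: [1.0, 0.2, 0.0]
width: 0.0
grasp_force: 0.0
```

```bash
cat >> h.py <<'E'
yaw=np.radians(6.95);ex=np.array([np.cos(yaw),np.sin(yaw),0]);ey=np.array([-np.sin(yaw),np.cos(yaw),0]);K0=np.array([.530,-.2405,.099])
def stat():
    o=sensors.get_obs();R=o['eef_rot'];p=o['tcp_pos'];d=p-K0
    print('t',round(o['time_s'],2),'tcp',p.round(4),'stand-rel-knob',(d@ex).round(4),(d@ey).round(4),'yaw',np.degrees(np.arctan2(R[1,0],R[0,0])).round(2),'q',o['q'].round(0),'F',o['ft_force'].round(1),'T',o['ft_torque'].round(2),'w',round(o['width'],3))
    return o
def to(P,az=None):
    o=stat();R=o['eef_rot'];print('shift',(R.T@(np.array(P)-o['tcp_pos'])).round(4),'turn',None if az is None else round(-np.radians(az)+np.arctan2(R[1,0],R[0,0]),4))
E
python3 -c "
from h import *
to(K0-.02*ex-.035*ey+[0,0,.061],6.95)"
```

```text
t 0.93 tcp [ 0.4494 -0.3371  0.2391] stand-rel-knob -0.0917 -0.0862 yaw 15.85 q [ 42.  17. -12. 103.   4.  60. -45.] F [1.  0.2 0. ] T [-0.01 -0.04 -0.05] w 0.0
shift [ 0.0787 -0.0394  0.0791] turn 0.1554
```

Emit:
send_rows([
  [[0.02,-0.01,0.02,0.05,1],[0.04,-0.02,0.04,0.1,1],[0.06,-0.03,0.06,0.155,1],[0.079,-0.039,0.079,0.155,1],[0.079,-0.039,0.079,0.155,1],[0.079,-0.039,0.079,0.155,1],[0.079,-0.039,0.079,0.155,1],[0.079,-0.039,0.079,0.155,1],[0.079,-0.039,0.079,0.155,1],[0.079,-0.039,0.079,0.155,1]],
])

```text
time_s: 1.77
tcp_pos: [0.5137, -0.281, 0.1612]
eef_rot: [[0.993, 0.12, 0.001], [0.12, -0.993, -0.001], [0.001, 0.001, -1.0]]
ft_force: [1.0, 0.1, 0.8]
width: 0.002
grasp_force: 0.0
```

```bash
python3 -c "
from h import *
to(K0-.02*ex-.035*ey+[0,0,-.016],6.95)"
```

```text
t 1.77 tcp [ 0.5137 -0.281   0.1612] stand-rel-knob -0.0211 -0.0382 yaw 6.87 q [ 33.  24. -11. 105.   6.  52. -64.] F [1.  0.1 0.8] T [-0.05  0.05  0.03] w 0.002
shift [ 0.001  -0.0033  0.0782] turn -0.0014
```

Emit:
send_rows([
  [[0,0,0.02,0,1],[0,0,0.04,0,1],[0,0,0.06,0,1],[0,0,0.078,0,1],[0,0,0.078,0,1],[0,-0.003,0.078,0,1],[0,-0.006,0.078,0,1],[0,-0.009,0.078,0,1],[0,-0.011,0.078,0,1],[0,-0.011,0.078,0,1]],
])

```text
time_s: 2.6
tcp_pos: [0.5133, -0.2683, 0.0834]
eef_rot: [[0.992, 0.122, 0.002], [0.122, -0.992, -0.0], [0.002, 0.001, -1.0]]
ft_force: [0.5, -0.6, 0.6]
width: -0.0
grasp_force: 0.0
```

```bash
python3 -c "
from h import *
stat()
p,d=snap('side');cv2.imwrite('pics/s1.png',cv2.resize(p[110:230,210:370][...,::-1],(800,600),interpolation=cv2.INTER_CUBIC))"
```

```text
t 2.6 tcp [ 0.5133 -0.2683  0.0834] stand-rel-knob -0.02 -0.0255 yaw 7.04 q [ 31.  29. -11. 109.   7.  43. -66.] F [ 0.5 -0.6  0.6] T [0.   0.02 0.01] w -0.0
```

View pics/s1.png

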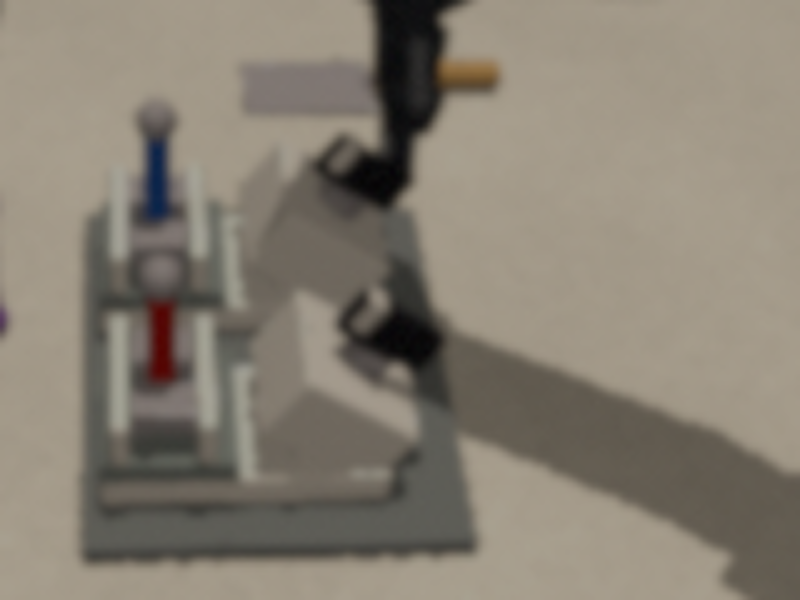

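The side crop shows the shut fingers beside the far side of the right wing's lower end (400,165). Next I feel towards +y.

Emit:
send_rows([
  [[0,-0.001,0,0,1],[0,-0.002,0,0,1],[0,-0.003,0,0,1],[0,-0.004,0,0,1],[0,-0.005,0,0,1],[0,-0.006,0,0,1],[0,-0.007,0,0,1],[0,-0.007,0,0,1],[0,-0.007,0,0,1],[0,-0.007,0,0,1]],
])

```text
time_s: 3.48
tcp_pos: [0.5118, -0.2622, 0.0823]
eef_rot: [[0.993, 0.121, 0.0], [0.121, -0.993, -0.0], [0.0, 0.0, -1.0]]
ft_force: [0.0, -0.5, -0.6]
width: -0.001
grasp_force: 0.4
```

```bash
python3 -c "
from h import *
stat()"
```

```text
t 3.48 tcp [ 0.5118 -0.2622  0.0823] stand-rel-knob -0.0207 -0.0193 yaw 6.97 q [ 31.  29. -11. 109.   7.  43. -67.] F [ 0.  -0.5 -0.6] T [-0.15 -0.02  0.01] w -0.001
```

Emit:
send_rows([
  [[0,-0.0005,0,0,1],[0,-0.001,0,0,1],[0,-0.0015,0,0,1],[0,-0.002,0,0,1],[0,-0.0025,0,0,1],[0,-0.003,0,0,1],[0,-0.0035,0,0,1],[0,-0.004,0,0,1],[0,-0.004,0,0,1],[0,-0.004,0,0,1]],
])

```text
time_s: 4.32
tcp_pos: [0.5105, -0.2585, 0.082]
eef_rot: [[0.993, 0.121, -0.001], [0.121, -0.993, -0.0], [-0.001, 0.0, -1.0]]
ft_force: [-1.3, -4.1, -1.8]
width: 0.0
grasp_force: 2.5
```

```bash
python3 -c "
from h import *
stat()"
```

```text
t 4.32 tcp [ 0.5105 -0.2585  0.082 ] stand-rel-knob -0.0215 -0.0155 yaw 6.95 q [ 31.  28. -11. 110.   7.  43. -67.] F [-1.3 -4.1 -1.8] T [-1.02  0.28 -0.01] w 0.0
```

Emit:
send_rows([
  [[0,-0.0005,0,0,1],[0,-0.001,0,0,1],[0,-0.0015,0,0,1],[0,-0.002,0,0,1],[0,-0.0025,0,0,1],[0,-0.003,0,0,1],[0,-0.0035,0,0,1],[0,-0.004,0,0,1],[0,-0.004,0,0,1],[0,-0.004,0,0,1]],
])

```text
time_s: 5.15
tcp_pos: [0.51, -0.2538, 0.082]
eef_rot: [[0.993, 0.121, -0.002], [0.121, -0.993, 0.0], [-0.002, -0.001, -1.0]]
ft_force: [-3.0, -3.8, -1.7]
width: 0.0
grasp_force: 2.5
```

```bash
python3 -c "
from h import *
stat()"
```

```text
t 5.15 tcp [ 0.51   -0.2538  0.082 ] stand-rel-knob -0.0215 -0.0108 yaw 6.98 q [ 30.  28. -11. 110.   7.  43. -68.] F [-3.  -3.8 -1.7] T [-0.74  0.67  0.04] w 0.0
```

The knob yields with a steady 4 N towards +y, so this is the loosening way. Next I sweep the lower wing end along its arc.

Emit:
send_rows([
  [[-0.005,0.001,0,0,1],[-0.011,0.001,0,0,1],[-0.011,-0.001,0,0,1],[-0.01,-0.005,0,0,1],[-0.009,-0.007,0,0,1],[-0.008,-0.009,0,0,1],[-0.0065,-0.011,0,0,1],[-0.0045,-0.013,0,0,1],[-0.0045,-0.013,0,0,1],[-0.0045,-0.013,0,0,1]],
])

```text
time_s: 5.98
tcp_pos: [0.504, -0.2418, 0.0824]
eef_rot: [[0.993, 0.121, -0.002], [0.121, -0.993, -0.0], [-0.002, -0.0, -1.0]]
ft_force: [-4.9, -2.3, 2.8]
width: -0.0
grasp_force: 2.3
```

```bash
python3 -c "
from h import *
stat()
p,d=snap('side');cv2.imwrite('pics/s2.png',cv2.resize(p[110:230,210:370][...,::-1],(800,600),interpolation=cv2.INTER_CUBIC))"
```

```text
t 5.98 tcp [ 0.504  -0.2418  0.0824] stand-rel-knob -0.026 0.0019 yaw 6.96 q [ 30.  27. -11. 111.   7.  42. -69.] F [-4.9 -2.3  2.8] T [-0.38  0.87  0.07] w -0.0
```

View pics/s2.png

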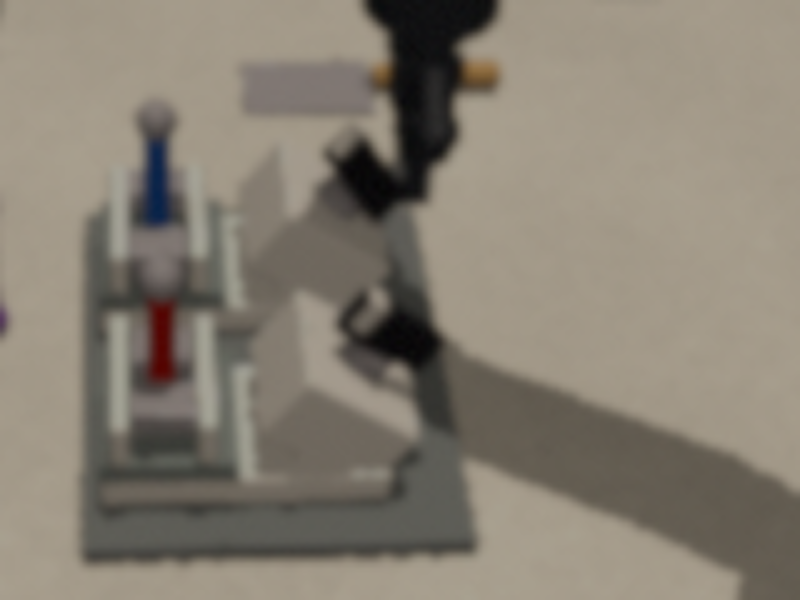

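The wing has turned partly, to about 0.8 rad, with its near end now pointing at (385,195). I keep pushing towards the end stop.

Emit:
send_rows([
  [[0.001,-0.001,0,0,1],[0.002,-0.002,0,0,1],[0.003,-0.003,0,0,1],[0.004,-0.0035,0,0,1],[0.005,-0.004,0,0,1],[0.006,-0.004,0,0,1],[0.007,-0.004,0,0,1],[0.008,-0.004,0,0,1],[0.008,-0.004,0,0,1],[0.008,-0.004,0,0,1]],
])

```text
time_s: 6.87
tcp_pos: [0.5073, -0.2371, 0.0818]
eef_rot: [[0.993, 0.12, -0.01], [0.12, -0.993, 0.001], [-0.01, -0.002, -1.0]]
ft_force: [-13.6, -0.9, 10.3]
width: -0.002
grasp_force: 6.7
```

```bash
python3 -c "
from h import *
stat()"
```

```text
t 6.87 tcp [ 0.5073 -0.2371  0.0818] stand-rel-knob -0.0221 0.0061 yaw 6.89 q [ 29.  28. -11. 111.   8.  43. -69.] F [-13.6  -0.9  10.3] T [-0.34  2.52  0.07] w -0.002
```

Emit:
send_rows([
  [[-0.005,0,0,0,1],[-0.015,0,0,0,1],[-0.03,0,-0.02,0,1],[-0.04,0,-0.05,0,1],[-0.06,0,-0.08,0,1],[-0.08,0,-0.09,0,1],[-0.1,0,-0.09,0,1],[-0.1,0,-0.09,0,1],[-0.1,0,-0.09,0,1],[-0.1,0,-0.09,0,1]],
])

```text
time_s: 7.7
tcp_pos: [0.414, -0.2483, 0.1724]
eef_rot: [[0.992, 0.122, 0.002], [0.122, -0.992, 0.0], [0.002, 0.0, -1.0]]
ft_force: [0.1, 0.6, 0.4]
width: -0.003
grasp_force: 0.0
```

```bash
python3 -c "
from h import *
stat()
a,d=snap('side');b,d=snap('top')
f=lambda p:cv2.resize(p[...,::-1],(400,450),interpolation=cv2.INTER_CUBIC)
cv2.imwrite('pics/s3.png',np.hstack([f(a[115:205,220:300]),f(b[170:260,280:360])]))"
```

```text
t 7.7 tcp [ 0.414  -0.2483  0.1724] stand-rel-knob -0.1161 0.0063 yaw 7.03 q [ 36.  14. -12. 117.   4.  49. -61.] F [0.1 0.6 0.4] T [ 0.04 -0.    0.01] w -0.003
```

View pics/s3.png

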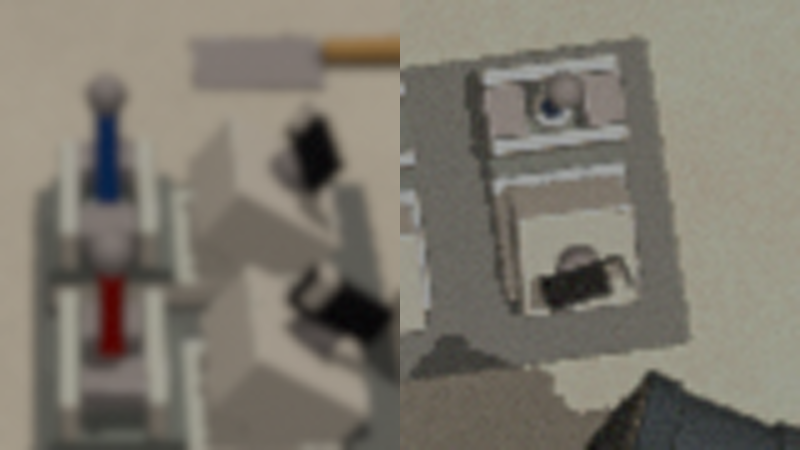

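The wing now lies across the slope at top crop (578,283) and the jaws stand wide open around the wand's foot (553,110). I move over the wand with the gripper opening.

```bash
python3 -c "
from h import *
to([.653,-.226,.19],6.95)"
```

```text
t 7.8 tcp [ 0.4141 -0.2483  0.1721] stand-rel-knob -0.116 0.0063 yaw 7.06 q [ 36.  14. -12. 117.   4.  49. -61.] F [ 0.6  0.2 -1.5] T [-0.04  0.03 -0.  ] w 0.002
shift [ 0.2398  0.0072 -0.0177] turn 0.0019
```

Emit:
send_rows([
  [[0.02,0,-0.018,0,-1],[0.05,0.002,-0.018,0,-1],[0.08,0.004,-0.018,0,-1],[0.11,0.005,-0.018,0,-1],[0.14,0.006,-0.018,0,-1],[0.17,0.007,-0.018,0,-1],[0.2,0.007,-0.018,0,-1],[0.22,0.007,-0.018,0,-1],[0.24,0.007,-0.018,0,-1],[0.24,0.007,-0.018,0,-1]],
])

```text
time_s: 8.63
tcp_pos: [0.6565, -0.2235, 0.1888]
eef_rot: [[0.992, 0.126, 0.002], [0.126, -0.992, 0.002], [0.003, -0.002, -1.0]]
ft_force: [1.2, 1.1, 0.5]
width: 0.998
grasp_force: 0.0
```

Emit:
send_rows([
  [[0,0,0,0,-1],[0,0,0,0,-1],[0,0,0,0,-1],[0,0,0,0,-1],[0,0,0,0,-1],[0,0,0,0,-1],[0,0,0,0,-1],[0,0,0,0,-1],[0,0,0,0,-1],[0,0,0,0,-1]],
])

```text
time_s: 9.47
tcp_pos: [0.652, -0.2266, 0.1904]
eef_rot: [[0.993, 0.121, 0.0], [0.121, -0.993, -0.0], [0.0, 0.0, -1.0]]
ft_force: [0.1, 0.2, 0.4]
width: 1.002
grasp_force: 0.0
```

```bash
python3 -c "
from h import *
to([.653,-.226,.089],6.95)
# ball check from side view at low cost
p,d=snap('side');C=cloud('side',d);h=cv2.cvtColor(p,cv2.COLOR_RGB2HSV)
m=(h[...,0]>100)&(h[...,0]<125)&(h[...,1]>120)&(abs(C[...,0]-.65)<.04)&(abs(C[...,1]+.22)<.04)&(C[...,2]>.06)
print(np.median(C[m],0),m.sum())"
```

```text
t 9.47 tcp [ 0.652  -0.2266  0.1904] stand-rel-knob 0.1228 -0.001 yaw 6.98 q [ 24.  31. -12.  88.   7.  62. -73.] F [0.1 0.2 0.4] T [-0.02  0.06  0.03] w 1.002
shift [ 0.001  -0.0005  0.1014] turn 0.0005
[ 0.64966914 -0.21874267  0.08821878] 62
```

Emit:
send_rows([
  [[0,0,0.025,0,-1],[0,0,0.05,0,-1],[0,0,0.075,0,-1],[0,0,0.09,0,-1],[0,0,0.1,0,-1],[0,0,0.1,0,-1],[0,0,0.1,0,1],[0,0,0.1,0,1],[0,0,0.1,0,1],[0,0,0.1,0,1]],
], grip_force=35)

```text
time_s: 10.35
tcp_pos: [0.6529, -0.2269, 0.0918]
eef_rot: [[0.993, 0.121, 0.002], [0.121, -0.993, -0.001], [0.002, 0.001, -1.0]]
ft_force: [-0.7, 0.5, 0.1]
width: 0.456
grasp_force: 0.0
```

Emit:
send_rows([
  [[0,0,0,0,1],[0,0,0,0,1],[0,0,0,0,1],[0,0,-0.002,0,1],[0,0,-0.004,0,1],[0,0,-0.006,0,1],[0,0,-0.008,0,1],[0,0,-0.01,0,1],[0,0,-0.01,0,1],[0,0,-0.01,0,1]],
])

```text
time_s: 11.18
tcp_pos: [0.6521, -0.2267, 0.1005]
eef_rot: [[0.993, 0.121, 0.0], [0.121, -0.993, -0.0], [0.0, 0.0, -1.0]]
ft_force: [-0.0, 0.3, -0.6]
width: 0.196
grasp_force: 33.4
```

```bash
python3 -c "
from h import *
stat()"
```

```text
t 11.18 tcp [ 0.6521 -0.2267  0.1005] stand-rel-knob 0.1229 -0.0011 yaw 6.98 q [ 23.  36. -11.  92.   8.  52. -74.] F [-0.   0.3 -0.6] T [ 0.01 -0.04  0.03] w 0.196
```

```bash
python3 -c "
from h import *
to([.652,-.2267,.24]);to([.56,.05,.24]);to([.43,.30,.24])"
```

```text
t 11.18 tcp [ 0.6521 -0.2267  0.1005] stand-rel-knob 0.1229 -0.0011 yaw 6.98 q [ 23.  36. -11.  92.   8.  52. -74.] F [-0.   0.3 -0.6] T [ 0.01 -0.04  0.03] w 0.196
shift [-1.000e-04 -0.000e+00 -1.395e-01] turn None
t 11.18 tcp [ 0.6521 -0.2267  0.1005] stand-rel-knob 0.1229 -0.0011 yaw 6.98 q [ 23.  36. -11.  92.   8.  52. -74.] F [-0.   0.3 -0.6] T [ 0.01 -0.04  0.03] w 0.196
shift [-0.0578 -0.2858 -0.1396] turn None
t 11.18 tcp [ 0.6521 -0.2267  0.1005] stand-rel-knob 0.1229 -0.0011 yaw 6.98 q [ 23.  36. -11.  92.   8.  52. -74.] F [-0.   0.3 -0.6] T [ 0.01 -0.04  0.03] w 0.196
shift [-0.1565 -0.5498 -0.1397] turn None
```

Emit:
send_rows([
  [[0,0,-0.015,0,1],[0,0,-0.04,0,1],[0,0,-0.065,0,1],[0,0,-0.09,0,1],[0,0,-0.115,0,1],[0,0,-0.135,0,1],[0,0,-0.14,0,1],[0,0,-0.14,0,1],[0,0,-0.14,0,1],[0,0,-0.14,0,1]],
])

```text
time_s: 12.02
tcp_pos: [0.651, -0.2264, 0.2381]
eef_rot: [[0.993, 0.122, -0.004], [0.122, -0.993, 0.001], [-0.003, -0.001, -1.0]]
ft_force: [0.7, -0.8, -0.8]
width: 0.197
grasp_force: 33.5
```

```bash
python3 -c "
from h import *
o=stat()
p,d=snap('side');C=cloud('side',d);h=cv2.cvtColor(p,cv2.COLOR_RGB2HSV)
T=o['tcp_pos'];m=(abs(C[...,0]-T[0])<.03)&(abs(C[...,1]-T[1])<.04)&(C[...,2]>.155)&(C[...,2]<T[2]-.01)
P=C[m];print(m.sum(),P[:,2].min(),P[:,2].max(),np.median(P,0))
v,u=np.nonzero(m);print(u.min(),u.max(),v.min(),v.max())
cv2.imwrite('pics/s4.png',cv2.resize(p[60:180,180:340][...,::-1],(800,600),interpolation=cv2.INTER_CUBIC))"
```

```text
t 12.02 tcp [ 0.651  -0.2264  0.2381] stand-rel-knob 0.1218 -0.0007 yaw 6.98 q [ 24.  29. -12.  85.   6.  67. -72.] F [ 0.7 -0.8 -0.8] T [ 0.02  0.06 -0.05] w 0.197
93 0.19028410462326206 0.22693868471758183 [ 0.64840562 -0.21872346  0.20194339]
236 245 106 118
```

View pics/s4.png

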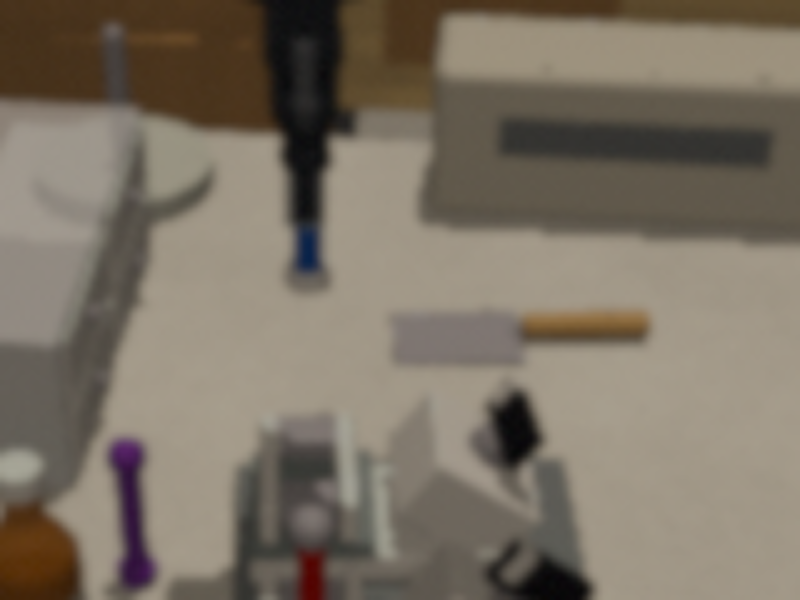

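The wand hangs upright in the gripper at (307,250). The clamp below is empty and the red wand is still in place at (312,570). Next I carry it to the tray.

Emit:
send_rows([
  [[-0.005,-0.02,0,-0.05,1],[-0.015,-0.055,0,-0.11,1],[-0.025,-0.09,0,-0.18,1],[-0.035,-0.125,0,-0.25,1],[-0.046,-0.16,0,-0.32,1],[-0.057,-0.2,0,-0.39,1],[-0.068,-0.24,0,-0.46,1],[-0.08,-0.28,0,-0.53,1],[-0.091,-0.32,0,-0.6,1],[-0.102,-0.36,0,-0.6,1]],
])

```text
time_s: 12.9
tcp_pos: [0.5053, 0.1196, 0.2392]
eef_rot: [[0.749, 0.662, -0.002], [0.662, -0.749, -0.0], [-0.002, -0.001, -1.0]]
ft_force: [1.1, 0.2, -1.2]
width: 0.197
grasp_force: 33.4
```

```bash
python3 -c "
from h import *
to([.43,.30,.16],55)"
```

```text
t 12.9 tcp [0.5053 0.1196 0.2392] stand-rel-knob 0.0191 0.3604 yaw 41.47 q [  6.  15. -28. 108.   8.  60. -74.] F [ 1.1  0.2 -1.2] T [0.03 0.02 0.01] w 0.197
shift [ 0.0632 -0.185   0.0793] turn -0.2361
```

Emit:
send_rows([
  [[0.01,-0.03,0,-0.08,1],[0.02,-0.06,0,-0.16,1],[0.03,-0.09,0.01,-0.23,1],[0.04,-0.12,0.03,-0.23,1],[0.05,-0.15,0.05,-0.23,1],[0.058,-0.17,0.07,-0.23,1],[0.063,-0.185,0.079,-0.23,1],[0.063,-0.185,0.079,-0.23,1],[0.063,-0.185,0.079,-0.23,1],[0.063,-0.185,0.079,-0.23,1]],
])

```text
time_s: 13.73
tcp_pos: [0.4326, 0.2979, 0.1611]
eef_rot: [[0.581, 0.814, -0.0], [0.814, -0.581, -0.001], [-0.001, 0.0, -1.0]]
ft_force: [-0.4, -0.6, -1.2]
width: 0.199
grasp_force: 33.6
```

```bash
python3 -c "
from h import *
to([.43,.30,.0685],55)
b,d=snap('top');C=cloud('top',d)
m=(abs(C[...,0]-.47)<.05)&(abs(C[...,1]-.29)<.02)&(C[...,2]<.035);print('floor z',np.median(C[m][:,2]))
a,d=snap('side');a=cv2.resize(a[150:384,200:420][...,::-1],(400,425));b=cv2.resize(b[170:310,90:222][...,::-1],(400,425))
cv2.imwrite('pics/s5.png',np.hstack([a,b]))"
```

```text
t 13.73 tcp [0.4326 0.2979 0.1611] stand-rel-knob -0.0315 0.5462 yaw 54.48 q [-12.  21. -34. 111.  15.  51. -89.] F [-0.4 -0.6 -1.2] T [ 0.01 -0.04 -0.05] w 0.199
shift [ 0.0003 -0.0034  0.0926] turn -0.0091
floor z 0.019071088097652233
```

View pics/s5.png

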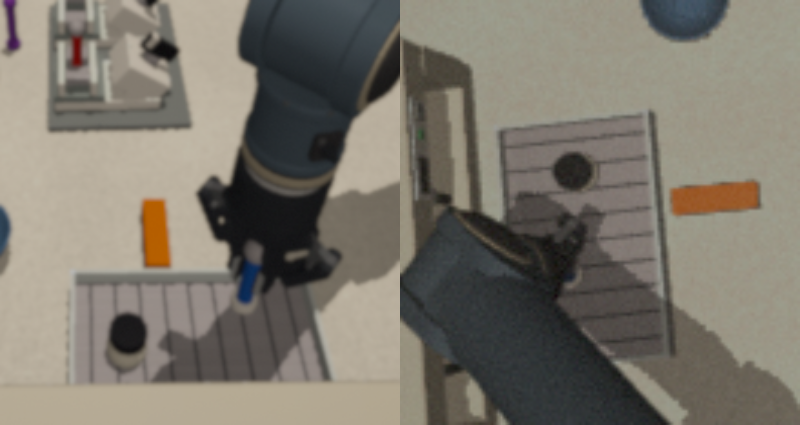

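The wand hangs over free tray floor at (245,290) in the side half, and the pot is well clear at (127,340). Before lowering I check the arm's clearance from the cabinet.

```bash
python3 -c "
from h import *
for n in('top','side'):
    d=np.load(f'pics/{n}.npz')['d'];C=cloud(n,d)
    for y0 in(.34,.36,.38,.40,.43,.46):
        m=(C[...,1]>y0)&(C[...,1]<y0+.03)&(C[...,0]>.1)&(C[...,0]<.7)&(C[...,2]>.225)&(C[...,2]<.8)&(d>0)
        if m.sum()>5:print(n,y0,m.sum(),C[m][:,2].min().round(3),C[m].mean(0).round(3))
"
```

```text
top 0.34 21 0.465 [0.427 0.344 0.483]
top 0.4 9 0.225 [0.37  0.421 0.227]
top 0.43 27 0.225 [0.421 0.444 0.226]
top 0.46 33 0.225 [0.418 0.475 0.226]
side 0.34 1379 0.232 [0.422 0.347 0.458]
```

Emit:
send_rows([
  [[0,-0.002,0.02,0,1],[0,-0.003,0.04,0,1],[0,-0.003,0.06,0,1],[0,-0.003,0.075,0,1],[0,-0.003,0.083,0,1],[0,-0.003,0.086,0,1],[0,-0.003,0.087,0,1],[0,-0.003,0.088,0,1],[0,-0.003,0.089,0,1],[0,-0.003,0.089,0,1]],
])

```text
time_s: 14.67
tcp_pos: [0.4301, 0.3008, 0.073]
eef_rot: [[0.58, 0.814, 0.001], [0.814, -0.58, 0.001], [0.001, 0.001, -1.0]]
ft_force: [-0.9, 0.7, -1.5]
width: 0.2
grasp_force: 33.5
```

```bash
python3 -c "
from h import *
to([.43,.30,.0685],55)"
```

```text
t 14.67 tcp [0.4301 0.3008 0.073 ] stand-rel-knob -0.0336 0.5494 yaw 54.52 q [-16.  28. -30. 116.  21.  41. -95.] F [-0.9  0.7 -1.5] T [ 0.02 -0.    0.  ] w 0.2
shift [-0.0007  0.0003  0.0045] turn -0.0084
```

Emit:
send_rows([
  [[0,0,0.0005,0,1],[0,0,0.001,0,1],[0,0,0.0015,0,1],[0,0,0.002,0,1],[0,0,0.0025,0,1],[0,0,0.003,0,1],[0,0,0.0035,0,1],[0,0,0.004,0,1],[0,0,0.004,0,1],[0,0,0.004,0,1]],
])

```text
time_s: 15.5
tcp_pos: [0.4301, 0.3013, 0.0691]
eef_rot: [[0.58, 0.815, 0.001], [0.815, -0.58, 0.001], [0.002, 0.0, -1.0]]
ft_force: [-0.8, -0.6, 5.9]
width: 0.199
grasp_force: 32.5
```

```bash
python3 -c "
from h import *
stat()"
```

```text
t 15.5 tcp [0.4301 0.3013 0.0691] stand-rel-knob -0.0336 0.5499 yaw 54.55 q [-16.  29. -30. 116.  22.  41. -95.] F [-0.8 -0.6  5.9] T [-0.02  0.14 -0.01] w 0.199
```

The foot is on the floor with about 6 N. I open gently and rise.

Emit:
send_rows([
  [[0,0,0,0,0.55],[0,0,0,0,0.5],[0,0,0,0,0.4],[0,0,0,0,0.3],[0,0,0,0,0.2],[0,0,0,0,0.1],[0,0,0,0,0],[0,0,0,0,-0.1],[0,0,0,0,-0.2],[0,0,0,0,-0.2]],
])

```text
time_s: 16.33
tcp_pos: [0.4297, 0.3005, 0.0683]
eef_rot: [[0.58, 0.814, 0.0], [0.814, -0.58, -0.0], [-0.0, 0.0, -1.0]]
ft_force: [0.7, -0.1, 0.5]
width: 0.602
grasp_force: 0.0
```

Emit:
send_rows([
  [[0,0,0,0,-0.2],[0,0,-0.005,0,-0.2],[0,0,-0.015,0,-0.2],[0,0,-0.03,0,-0.2],[0,0,-0.05,0,-0.2],[0,0,-0.07,0,-0.2],[0,0,-0.09,0,-0.2],[0,0,-0.11,0,-0.2],[0,0,-0.13,0,-0.2],[0,0,-0.14,0,-0.2]],
])

```text
time_s: 17.17
tcp_pos: [0.4304, 0.3015, 0.2117]
eef_rot: [[0.58, 0.815, 0.004], [0.815, -0.58, 0.002], [0.004, 0.002, -1.0]]
ft_force: [0.1, -0.1, -0.2]
width: 0.594
grasp_force: 0.0
```

Emit:
send_rows([
  [[-0.02,0.02,0,0,-0.2],[-0.05,0.04,0,0,-0.2],[-0.08,0.06,0,0,-0.2],[-0.11,0.08,0,0,-0.2],[-0.14,0.1,0,0,-0.2],[-0.17,0.12,0,0,-0.2],[-0.18,0.14,0,0,-0.2],[-0.18,0.14,0,0,-0.2],[-0.18,0.14,0,0,-0.2],[-0.18,0.14,0,0,-0.2]],
])

```text
time_s: 18.0
tcp_pos: [0.4391, 0.0735, 0.2085]
eef_rot: [[0.579, 0.815, 0.0], [0.815, -0.579, 0.0], [0.0, -0.0, -1.0]]
ft_force: [0.3, 0.3, -0.1]
width: 0.601
grasp_force: 0.0
```

```bash
python3 -c "
from h import *
stat()
b,d=snap('top')
a,d=snap('side');a=cv2.resize(a[110:384,150:420][...,::-1],(400,400));b=cv2.resize(b[130:350,90:350][...,::-1],(400,400))
cv2.imwrite('pics/s6.png',np.hstack([a,b]))"
```

```text
t 18.0 tcp [0.4391 0.0735 0.2085] stand-rel-knob -0.0523 0.3227 yaw 54.59 q [ 12.   9. -30. 118.   6.  54. -56.] F [ 0.3  0.3 -0.1] T [ 0.02 -0.01 -0.01] w 0.601
```

View pics/s6.png

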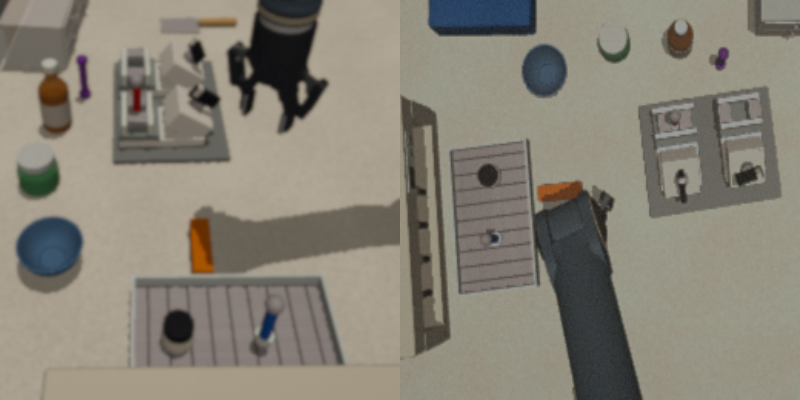

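The wand stands in the tray, with its foot at (260,340) and ball at (275,303) in the side half, and the right clamp is empty. I check numerically that it is upright, then hand in.

```bash
python3 -c "
from h import *
for n in('side','top'):
    q=np.load(f'pics/{n}.npz');C=cloud(n,q['d'])
    m=(abs(C[...,0]-.43)<.045)&(abs(C[...,1]-.30)<.05)&(q['d']>0);P=C[m]
    for a,b in((.03,.06),(.06,.09),(.1,.13)):
        s=P[(P[:,2]>a)&(P[:,2]<b)];print(n,a,len(s),np.median(s,0).round(3) if len(s) else '',)
    print(P[:,2].max())
"
```

```text
side 0.03 112 [0.431 0.307 0.035]
side 0.06 75 [0.431 0.307 0.075]
side 0.1 156 [0.429 0.305 0.119]
0.12497621800746672
top 0.03 22 [0.43  0.293 0.035]
top 0.06 11 [0.43  0.293 0.075]
top 0.1 48 [0.431 0.298 0.119]
0.126168634327533
```

Upright: x and y stay constant with height, and the top is at 0.122–0.126 m. I hand it in.

```bash
python3 -c "
from cell import job
print(job.finish_job())"
```

```text
the job is handed in; nothing more can be done
None
```

The right clamp's knob was turned to its end stop and the blue wand lifted out. The wand now stands upright in the steriliser tray, the red wand is still in its clamp, and the job was handed in after about 18 s of the 72 s allowed.

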